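Turn the swatch card to its index, then hold the spring clip gaping over its edge

TASK

At the miniature painting bench, first turn the black knob on the swatch stand until its pointer lines up with the steel index finger beside it; the gears turn the card with it. Then squeeze the spring clip open by its two tails, lift it off its rest and lower it, still open, over the middle of the card's top edge, so that the edge stands well inside the gaping jaws, which neither press on the card nor rest on it. Finish while holding it there, squeezed wide open (do not let go or let it close), with the card still at the index and the other things on the bench left where they are.

Things in the scene. Friction and masses are not known exactly. Their poses are not given: they have to be found in the camera images.
- knob: Knob on the swatch stand. Origin on its vertical axis, 10 mm above the bench. Gear (radius 44, to 12 mm above origin), column, dial (radius 26, top at 36 mm), black grip bar 40 mm along x, 14 mm thick, 36 to 64 mm above origin. x = pointer (pale line on bar top and dial). Friction 0.05 Nm; stays where left. Starts 0.3 to 1.3 rad clockwise (from above) of the index.
- knob_grip (a point): Point on the knob's axis 60 mm above the knob's origin (70 mm above the bench): a good height for the middle of the finger pads (19 mm long tips then clear dial and index). x as the knob's.
- index: Fixed steel index finger beside the knob. Origin on the knob's axis, 10 mm above the bench; x points from the axis to the finger: a post 48 mm out, 35 mm high over the origin, with a small tip pointing inwards at the dial rim. The knob is right when its x axis has the same direction.
- turntable: Grey toothed turntable (radius 44 mm) on the stand, 130 mm from the knob, origin on its vertical axis 10 mm above the bench. Geared to the knob: turns the same way by the same angle, its x always parallel to the knob's x. Carries the upright stiff white card: 60 mm wide along x, 3 mm thick along y, top edge 100 mm above the origin; foot block 16 mm thick up to 26 mm.
- card_edge (a point): Middle of the card's top edge, 110 mm above the bench. x runs along the edge, y is the card's normal (card 3 mm thick), z up.
- clip: Black spring clip with steel coil, standing jaws down, tails up, biting the fin of its rest. Origin at jaw-tip level midway between the jaws; z up, x along the coil (z 42 mm, radius 6), jaws open along y. Levers 22 mm wide. At rest the tails splay, 51 mm over their upper ends (z 87 mm); squeezed fully they are parallel, 24 mm over all, z 44 to 90, jaws gaping 28 mm. Mass about 60 g.
- jaw (a joint): Angle of one lever of the clip (the other mirrors it): 0 biting the 4 mm fin, -0.04 fully shut, 0.30 fully squeezed (stop). A full squeeze takes about 10 N on each tail near its top; grip both tails from above, closing along the clip's y, pads' middle 75 to 80 mm above the clip's origin; 40 N grip is plenty and holds the clip firmly.
- rest: The clip's rest, fixed: grey slab 90 x 70 mm (x, y), 8 mm high, origin under its centre, with an upright fin 70 mm long along x, 4 mm thick, up to 34 mm above the bench. The clip stands on the slab astride the fin, its x along the fin's.
- pot_a: Bystander: paint pot, 32 mm wide, 45 mm high, near the clip rest. Origin under its centre.
- pot_b: Bystander: paint pot, 32 mm wide, 45 mm high, near the clip rest. Origin under its centre.
- toothed_puck: Bystander: grey printed puck with a stud, 48 mm wide, 20 mm high, in front of the swatch stand. Origin under its centre.
- cork_grip: Bystander: cork painting grip, 36 mm wide, 50 mm high. Origin under its centre.
- figure: Bystander: grey figure on a round base, 44 mm wide, 90 mm high. Origin under its centre.
- brush: Bystander: flat brush lying on the bench, 170 mm long.
- water_cup: Bystander: white water cup, 72 mm wide, 85 mm high. Origin under its centre.
- varnish: Bystander: varnish bottle, 44 mm wide, 110 mm high. Origin under its centre.

How it is judged:
By the outcome, as a careful person would: the job done as asked, in the order asked, and still so for the second after the job is handed in, while the arm keeps its last pose, push and grip.
It also fails if it takes over 51 s, if anything falls off the work surface, if the arm or the gripper's body presses on something with over 40 N, if the wrist force passes 120 N, or if a joint passes its speed limit or range.

ROBOT

A 7-joint arm with a two-finger parallel gripper is mounted at the origin on the work surface. World frame = base frame: x ahead of the robot, y to its left, z up, the work surface at z = 0. Lengths are in mm, angles in rad, forces in N, time in s.
With the tool pointing down it reaches from about 425 to 875 mm from the base axis. Payload 9.9 kg.
Tool frame: the origin (TCP) lies on the centre line of the jaws, within the pads' length; the fingertips stand 22 mm ahead of it and the grasp point (between the pads) lies 3 mm ahead of it (arm.tips_ahead is the distance from the TCP to the fingertips, in mm); z points along the fingers, y is the line along which they close (so a half turn about z gives the same grasp; the last joint's range is limited). The gripper opens to 85 mm and grips with 20 to 120 N. Pads are 22 mm wide; open, the fingers measure 114 mm over their backs; the gripper's body (76 mm by 85 mm) begins 54 mm behind the grasp point. The pads swing forward as they close: fully open they stand 13 mm farther back than shut.
Start: joints at [1.148, 0.576, 0.025, 1.437, -0.015, 1.129, -0.057], TCP at [224.345, -636.631, 253.289] pointing down, gripper open.
Joint ranges: [-2.76, 2.76], [-0.34, 2.15], [-1.52, 1.57], [0.19, 2.46], [-1.09, 4.23], [0.17, 1.99], [-2.82, 2.82]. Speed limits (rad/s): [2.22, 2.22, 3.01, 3.01, 3.14, 3.14, 3.14].

INTERFACE

Orientations are given as a unit quaternion [x, y, z, w].
In Python, from cell import arm gives the robot as it stands.
- The arm moves only by the tool tcp_steps, called after "Emit:" by a JSON object that holds its "method" and its "body", one argument or row to a line. Schema: {"type":"object","properties":{"motion":{"type":"string"},"only":{"type":"string"},"quiet":{"type":"boolean"},"lines":{"type":"string"}},"required":["motion"],"additionalProperties":false}. motion is a string of 1 to 5 rows, one to a line, with the numbers parted by spaces; each row has 7 numbers: dx, dy, dz in mm, then a rotation vector rx, ry, rz in rad, then the finger opening in mm; each row is the pose to reach, as a shift and turn from the pose commanded when the call began, along the tool's axes at that moment; what a row does not reach only later rows make up. A row lasts 1/8 s, in which the tool goes at most 62.5 mm and 0.188 rad, less where a joint would pass 70% of its speed; a pose out of reach is approached as far as the arm can. The fingers move at their own pace and stop on an object; the grip force is fixed at half the most. Time passes only in rows, so rows that do not move let the fingers close. The tool returns the time, the measured TCP pose, the force, the opening and the grip force at its end. only (a regular expression) keeps the lines of the reply that match it, lines (a string "A,B") keeps lines A to B, and quiet returns only ok. Input that does not fit is refused with a message, and nothing moves.
- arm.sense(): the state, without advancing time (a new reading comes with each control period).
- arm.get_image(name): name is "scene" or "top"; returns the picture (420x560x3 uint8, blue, green, red); there is no depth.
- arm.camera_info(name): a dict with "camera_matrix" (3x3 intrinsics, pixels), "origin" and "orientation" of the camera in the world. Camera axes: x right, y up, looking along -z (the intrinsics and any distortion apply to the point x, -y, -z); pixel columns grow to the right and rows downward; lengths in mm; the calibration is good to about 2 mm. A picture is of the moment at which its call begins. camera_info takes no time and is no camera call.
- arm.finish_job(): hands the job in; it is judged then, once.
The state is a dict: "t": time; "joints": joint angles; "joint_vel": joint speeds; "joint_torque": joint torques, N m; "tool_pos": TCP position; "eef_rot": TCP orientation; "force": force on the tool from outside, world axes, zero at the start; "torque": the same for the moment, N m; "opening": finger opening in mm; "finger_force": force on a finger pad.
Only numpy, scipy, OpenCV 4.12 (cv2) and the standard library are available. Lean on these libraries where they do the work, as an engineer would, in place of code of your own. Each camera call takes 0.05 s, during which the arm holds its last target. There are 200 camera calls.

## Working session

There is one attempt and no reset: what is moved stays moved. The work goes in short steps, Python scripts to look and compute and a tool call to move; the robot and the scene stay as the last step left them, time stands still between calls to the robot, and variables do not carry over. Pictures are saved under pics/ and viewed, at most 10 in all, crops included, and the job is handed in when it is done.

```bash
ls; mkdir -p pics; python3 - <<'E'
from cell import arm
import cv2
for n in("scene","top"):
    cv2.imwrite(f"pics/{n}0.png",arm.get_image(n)); print(arm.camera_info(n))
s=arm.sense();print(s)
E
```

```text
cell.py
pics
{'camera_matrix': array([[461.48356064,   0.        , 289.37292619],
       [  0.        , 461.48356064, 216.22927438],
       [  0.        ,   0.        ,   1.        ]]), 'origin': array([1187.47201321,  818.29524408,  902.45074723]), 'orientation': array([0.13254873, 0.40471502, 0.85871209, 0.2850441 ])}
{'camera_matrix': array([[406.99191429,   0.        , 278.10813302],
       [  0.        , 406.99191429, 207.25289531],
       [  0.        ,   0.        ,   1.        ]]), 'origin': array([ 473.90085099,   -1.63223109, 1133.69923696]), 'orientation': array([ 0.03740889, -0.04275918, -0.69776627,  0.71406895])}
{'t': 0.1, 'joints': array([ 1.14819893,  0.57641399,  0.0248432 ,  1.43780131, -0.01499782,
        1.1290406 , -0.05650542]), 'joint_vel': array([ 0.00127369, -0.00320698,  0.00195274, -0.00206358, -0.00022837,
        0.00254883, -0.00317275]), 'joint_torque': array([ 5.83484274e-03, -7.67299032e+01,  2.25812003e+00, -2.86603850e+01,
        1.59711367e-02,  8.63452762e-03, -3.19385776e-05]), 'tool_pos': array([ 224.22366162, -636.27218199,  252.55968468]), 'eef_rot': array([ 9.85683369e-01,  1.68605308e-01, -1.61041552e-04, -7.21623390e-04]), 'force': array([-0.44635356,  0.52918831, -0.47683343]), 'torque': array([ 0.00121206,  0.00970558, -0.01200164]), 'finger_force': 0.0, 'opening': 85.50973808721766}
```
View pics/scene0.png

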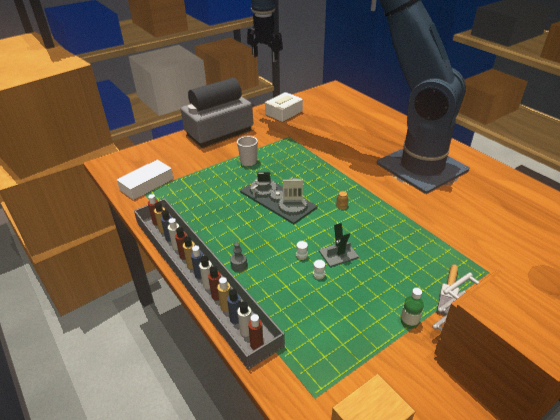

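View pics/top0.png

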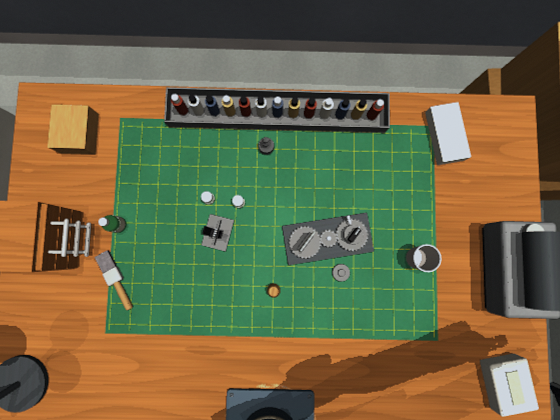

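The scene view shows the stand at about (278,198) and the clip at (340,243). In the top view the turntable and card are at about (305,241), the knob at (351,235) and the clip with its rest at (216,233). I'll enlarge these next.

```bash
cat > h.py <<'E'
import numpy as np,cv2
from cell import arm
from scipy.spatial.transform import Rotation as R
def ray(n,uv):
    c=arm.camera_info(n);K=c["camera_matrix"]
    d=np.linalg.inv(K)@[uv[0],uv[1],1.];d=np.array([d[0],-d[1],-d[2]])
    return np.array(c["origin"]),R.from_quat(c["orientation"]).apply(d)
def onz(n,uv,z):
    o,d=ray(n,uv);return o+d*(z-o[2])/d[2]
def proj(n,p):
    c=arm.camera_info(n);q=R.from_quat(c["orientation"]).inv().apply(np.atleast_2d(p)-c["origin"])
    q=np.c_[q[:,0],-q[:,1],-q[:,2]]@c["camera_matrix"].T
    return q[:,:2]/q[:,2:]
def tri(a,b):
    (o1,d1),(o2,d2)=ray("top",a),ray("scene",b)
    t=np.linalg.lstsq(np.c_[d1,-d2],o2-o1,rcond=None)[0]
    p,q=o1+t[0]*d1,o2+t[1]*d2
    return (p+q)/2,np.linalg.norm(p-q)
def crop(n,x,y,w,h,s):
    im=arm.get_image(n)[y:y+h,x:x+w]
    return cv2.resize(im,None,fx=s,fy=s,interpolation=cv2.INTER_CUBIC)
E
python3 - <<'E'
from h import *
a=crop("top",280,205,100,65,8);cv2.imwrite("pics/t1.png",a)
b=crop("top",195,210,45,45,8);c=crop("scene",315,218,50,50,8)
c=cv2.resize(c,(360,360));b=cv2.resize(b,(360,360))
cv2.imwrite("pics/c1.png",np.hstack([b,c]))
cv2.imwrite("pics/s1.png",crop("scene",235,165,90,60,8))
E
```

View pics/t1.png

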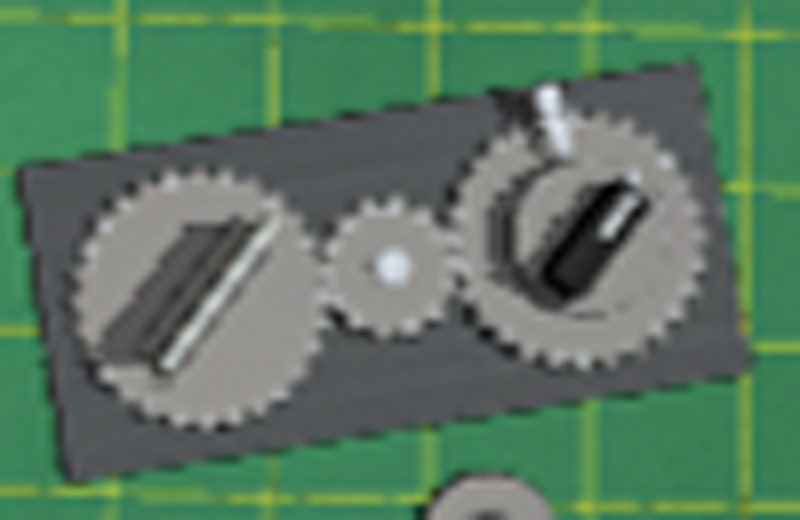

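View pics/c1.png

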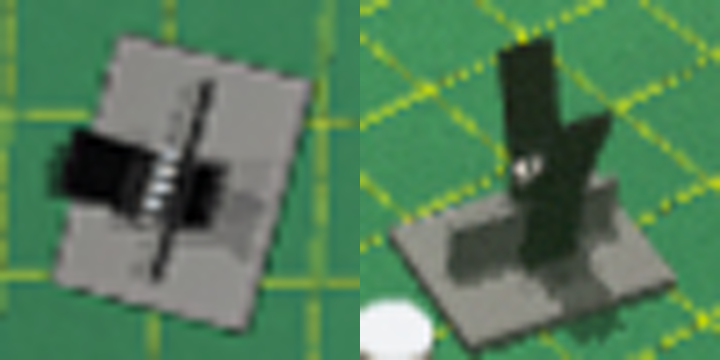

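View pics/s1.png

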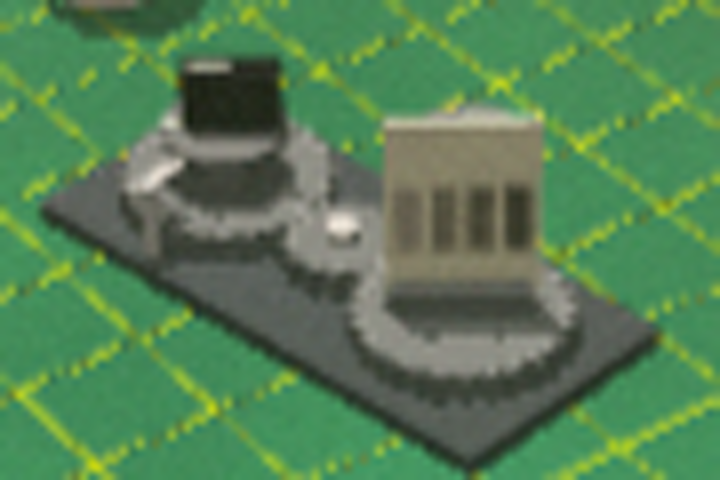

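The top crop shows the pointer along the bar from about (557,292) to (635,190), with the index finger at (548,92)→(565,152). The card edge runs from (165,365) to (276,215). The clip crop shows the fin from (157,280) to (208,85), tails splayed either side of it, and the coil at (160,185). Next I'll measure these.

```bash
cat > m1.py <<'E'
from h import *
T=lambda x,y,s=8,ox=280,oy=205:((x+.5)/s-.5+ox,(y+.5)/s-.5+oy)
C=lambda x,y:T(x,y,8,195,210)
CS=lambda x,y:T(x,y,7.2,315,218)
S=lambda x,y:T(x,y,8,235,165)
p=lambda l,v:print(l,np.round(v,1))
kg=onz("top",T(580,241),22);tg=onz("top",T(201,301),22)
p("knob gear",kg);p("turntable",tg);p("dist",np.linalg.norm(kg-tg))
for n,uv,z in [("idx tip",T(566,154),42),("idx post",T(548,95),45)]:
    q=onz("top",uv,z);v=q-kg;p(n,[*q,np.hypot(*v[:2]),1e3*np.arctan2(v[1],v[0])])
a,b=onz("top",T(165,366),110),onz("top",T(276,214),110)
v=b-a;p("card mid",(a+b)/2);p("len,ang",[np.hypot(*v[:2]),1e3*np.arctan2(v[1],v[0])])
a,b=onz("top",T(563,293),74),onz("top",T(640,192),74);v=b-a
p("bar mid",(a+b)/2);p("len,ang",[np.hypot(*v[:2]),1e3*np.arctan2(v[1],v[0])])
for n,x in [("cardL",((276,214),(386,122))),("cardR",((165,366),(542,122)))]:
    q,e=tri(T(*x[0]),S(*x[1]));p(n,[*q,e])
r=np.array([onz("top",C(*c),8) for c in [(122,35),(313,80),(247,330),(52,283)]])
p("rest centre",r.mean(0));p("sides",np.linalg.norm(np.roll(r,-1,0)-r,axis=1))
v=r[1]-r[2];p("rest ang",1e3*np.arctan2(v[1],v[0]))
a,b=onz("top",C(157,280),34),onz("top",C(208,85),34);v=b-a
p("fin mid",(a+b)/2);p("len,ang",[np.hypot(*v[:2]),1e3*np.arctan2(v[1],v[0])])
for n,c in [("tailL a",(76,130)),("tailL b",(58,196)),("tailR a",(224,163)),("tailR b",(210,226))]:
    p(n,onz("top",C(*c),87))
E
python3 m1.py
python3 - <<'E'
from h import *
# dark clip mask in top, light-grey rest mask, pixel extents
im=arm.get_image("top");hsv=cv2.cvtColor(im,cv2.COLOR_BGR2HSV)
g=((hsv[...,1]<40)&(hsv[...,2]>100)).astype('u1')
n,l,st,ce=cv2.connectedComponentsWithStats(g[200:275,190:385])
print([(s.tolist(),np.round(c+[190,200],1).tolist()) for s,c in zip(st,ce) if 60<s[4]<5000])
E
```

```text
knob gear [ 530.  -212.4   22. ]
turntable [506.6 -83.2  22. ]
dist 131.3
idx tip [ 558.1 -203.8   42.    29.4  295.7]
idx post [ 577.6 -197.1   45.    50.   309.5]
card mid [507.7 -82.8 110. ]
len,ang [  59.2 -615. ]
bar mid [ 527.1 -209.6   74. ]
len,ang [  41.8 -643.4]
cardL [ 5.318e+02 -9.990e+01  1.104e+02  1.000e-01]
cardR [483.9 -66.2 109.1   1. ]
rest centre [528.9 157.    8. ]
sides [68.2 88.8 69.1 88.5]
rest ang -222.9
fin mid [527.3 153.6  34. ]
len,ang [  67.6 -217.2]
tailL a [540.7 181.   87. ]
tailL b [519.4 185.9  87. ]
tailR a [531.2 133.1  87. ]
tailR b [510.9 136.8  87. ]
[([42, 0, 13, 8, 79], [238.2, 202.8]), ([12, 14, 32, 37, 624], [218.2, 232.4]), ([99, 15, 80, 44, 1504], [328.6, 238.1]), ([143, 64, 17, 11, 141], [341.1, 269.8])]
```

```bash
cat >> h.py <<'E'
def row(x,y,z,psi):
    "shift and turn, in the tool's axes, to TCP x,y,z with tool x at yaw psi, pointing down"
    s=arm.sense();q=R.from_quat(s["eef_rot"])
    t=R.from_euler("z",psi)*R.from_euler("x",np.pi)
    print(np.round(q.inv().apply(np.array([x,y,z])-s["tool_pos"]),1),np.round((q.inv()*t).as_rotvec(),3),"t",round(s["t"],2),"open",round(s["opening"],1))
E
python3 -c "
from h import *
row(528.5,-211,160,-.625)"
```

```text
[ 428.4 -300.2   93.2] [-0.     0.     0.964] t 0.35 open 85.5
```

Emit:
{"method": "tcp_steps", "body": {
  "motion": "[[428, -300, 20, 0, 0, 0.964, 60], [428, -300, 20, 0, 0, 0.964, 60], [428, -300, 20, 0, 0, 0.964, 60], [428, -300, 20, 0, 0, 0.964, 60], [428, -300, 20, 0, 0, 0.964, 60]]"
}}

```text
refused: motion: the value is not of type 'string' (schema: type "string"). Nothing was moved.
```

The error is about the shape of the input: rows one to a line, with the numbers parted by spaces. Fixing that and sending the same move.

Emit:
{"method": "tcp_steps", "body": {
  "motion": "428 -300 20 0 0 0.964 60\n428 -300 20 0 0 0.964 60\n428 -300 20 0 0 0.964 60\n428 -300 20 0 0 0.964 60\n428 -300 20 0 0 0.964 60"
}}

```text
t: 0.98
tool_pos: [406.9, -381.1, 241.5]
eef_rot: [0.955, -0.297, 0.0, 0.0]
force: [1.3, 0.8, 0.0]
opening: 59.9
finger_force: 0.0
```

```bash
python3 -c "
from h import *
row(528.5,-211,160,-.625)"
```

```text
[   3.5 -209.1   81.5] [-0.    -0.001  0.021] t 0.97 open 59.9
```

Emit:
{"method": "tcp_steps", "body": {
  "motion": "3 -200 60 0 0 0.02 50\n3 -200 60 0 0 0.02 50\n3 -200 60 0 0 0.02 50\n3 -200 60 0 0 0.02 50\n3 -200 60 0 0 0.02 50"
}}

```text
t: 1.6
tool_pos: [521.4, -217.9, 180.9]
eef_rot: [0.953, -0.303, -0.0, -0.0]
force: [-0.8, -1.3, 0.1]
opening: 50.4
finger_force: 0.0
```

Emit:
{"method": "tcp_steps", "body": {
  "motion": "0 0 0 0 0 0 40"
}}

```text
t: 1.72
tool_pos: [520.0, -221.2, 181.9]
eef_rot: [0.952, -0.305, 0.0, 0.001]
force: [0.3, -0.9, 0.5]
opening: 40.1
finger_force: 0.0
```

```bash
python3 -c "
from h import *
row(528.5,-211,73,-.625)"
```

```text
[  0.9 -13.4 108.9] [ 0.001 -0.001  0.005] t 1.73 open 40.1
```

Emit:
{"method": "tcp_steps", "body": {
  "motion": "1 -13.4 55 0 0 0.005 40\n1 -13.4 55 0 0 0.005 40\n1 -13.4 109 0 0 0.005 40\n1 -13.4 109 0 0 0.005 40\n1 -13.4 109 0 0 0.005 40"
}}

```text
t: 2.35
tool_pos: [529.8, -210.3, 74.7]
eef_rot: [0.952, -0.307, 0.001, 0.0]
force: [-0.1, -0.6, 0.3]
opening: 39.7
finger_force: 0.0
```

```bash
python3 -c "
from h import *
row(528.5,-211,73,-.625)
a=crop('top',320,205,60,55,7);b=crop('scene',230,155,60,55,7)
cv2.imwrite('pics/k1.png',np.hstack([a[:,:400],b[:,:400]]))"
```

```text
[-0.6  1.4  1.7] [-0.    -0.002  0.001] t 2.35 open 39.7
```

View pics/k1.png

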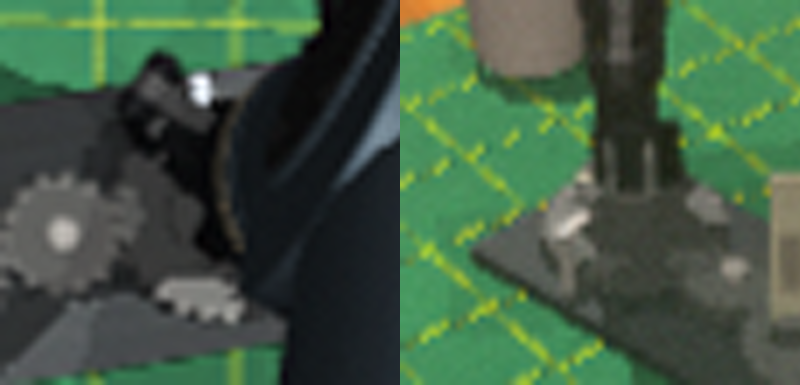

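The picture shows the fingers either side of the bar, with the index finger clear at (203,88) in the left crop. I'll close on the bar.

Emit:
{"method": "tcp_steps", "body": {
  "motion": "0 1 1 0 0 0 10\n0 1 1 0 0 0 5\n0 1 1 0 0 0 5\n0 1 1 0 0 0 5"
}}

```text
t: 2.95
tool_pos: [528.9, -210.6, 72.7]
eef_rot: [0.952, -0.307, 0.001, 0.0]
force: [-2.3, -1.7, 9.7]
opening: 12.9
finger_force: 59.2
```

```bash
python3 -c "
from h import *
row(528.5,-211,73,.31);print(arm.sense()['force'])"
```

```text
[-0.1  0.6 -0.3] [ 0.001 -0.001 -0.934] t 2.95 open 12.9
[-2.30631033 -1.69885438  9.71108734]
```

Emit:
{"method": "tcp_steps", "body": {
  "motion": "0 0 0 0 0 -0.18 5\n0 0 0 0 0 -0.36 5\n0 0 0 0 0 -0.54 5\n0 0 0 0 0 -0.72 5\n0 0 0 0 0 -0.88 5"
}}

```text
t: 3.58
tool_pos: [528.6, -212.0, 72.7]
eef_rot: [0.992, 0.13, 0.0, 0.001]
force: [-3.5, -4.8, 8.5]
opening: 12.6
finger_force: 59.0
```

Emit:
{"method": "tcp_steps", "body": {
  "motion": "0 0 0 0 0 -0.04 5\n0 0 0 0 0 -0.04 5\n0 0 0 0 0 -0.04 5"
}}

```text
t: 3.95
tool_pos: [528.6, -212.1, 72.7]
eef_rot: [0.989, 0.147, 0.0, 0.001]
force: [-3.3, -5.3, 9.3]
opening: 12.7
finger_force: 59.2
```

```bash
python3 -c "
from h import *
row(528.5,-211,73,.31);s=arm.sense();print(s['force'],s['torque'])
cv2.imwrite('pics/scene2.png',arm.get_image('scene'));cv2.imwrite('pics/top2.png',arm.get_image('top'))
a=crop('top',280,205,100,60,8);b=crop('scene',240,165,80,50,8)
cv2.imwrite('pics/k2.png',np.hstack([a[:,:400],b[:,:400][:380]] if 0 else [a[:400,:400],b[:400,:400]]))"
```

```text
[ 0.2 -1.1 -0.3] [ 0.003  0.    -0.015] t 3.95 open 12.7
[-3.34286238 -5.29297712  9.34013452] [-1.04222924  0.71627741  0.03344423]
```

Emit:
{"method": "tcp_steps", "body": {
  "motion": "0 0 0 0 0 0 45\n0 0 0 0 0 0 45\n0 0 0 0 0 0 45\n0 0 -60 0 0 0 45\n0 0 -120 0 0 0 85"
}}

```text
t: 4.78
tool_pos: [528.4, -209.2, 192.1]
eef_rot: [0.989, 0.148, -0.001, -0.001]
force: [1.3, 0.1, 0.1]
opening: 61.9
finger_force: 0.0
```

```bash
cat > m2.py <<'E'
from h import *
exec(open("m1.py").read().split("kg=")[0])
for n,a,b in [("+y a",(76,130),(205,128)),("+y b",(58,196),(252,112)),("-y a",(224,163),(140,50)),("-y b",(210,226),(191,38))]:
    q,e=tri(C(*a),CS(*b));p(n,[*q,e])
# same by scene rays onto z=95
for b in [(205,128),(252,112),(140,50),(191,38)]: p("scene z95",onz("scene",CS(*b),95))
p("coil",onz("top",C(160,185),54))
E
python3 m2.py; python3 -c "
from h import *
row(525,158,200,-.22)"
```

```text
+y a [5.404e+02 1.797e+02 9.400e+01 3.000e-01]
+y b [519.9 183.9  93.9   2.2]
-y a [5.308e+02 1.323e+02 9.390e+01 2.000e-01]
-y b [510.1 136.7  92.3   1.7]
scene z95 [541.3 180.4  95. ]
scene z95 [521.7 184.1  95. ]
scene z95 [531.6 133.3  95. ]
scene z95 [511.8 139.5  95. ]
coil [525.3 158.3  54. ]
[ 104.4 -352.1   -7.5] [-0.001  0.002  0.518] t 4.78 open 61.9
```

Emit:
{"method": "tcp_steps", "body": {
  "motion": "104 -300 -5 0 0 0.518 85\n104 -300 -5 0 0 0.518 85\n104 -300 -5 0 0 0.518 85\n104 -300 -5 0 0 0.518 85\n104 -300 -5 0 0 0.518 85"
}}

```text
t: 5.4
tool_pos: [540.0, 104.9, 196.4]
eef_rot: [0.994, -0.11, 0.0, -0.0]
force: [0.9, -0.8, -0.8]
opening: 85.0
finger_force: 0.0
```

Emit:
{"method": "tcp_steps", "body": {
  "motion": "0 -42 0 0 0 0 85\n0 -42 0 0 0 0 85"
}}

```text
t: 5.65
tool_pos: [549.3, 148.3, 196.0]
eef_rot: [0.994, -0.107, -0.0, -0.001]
force: [0.3, -1.3, 0.0]
opening: 85.1
finger_force: 0.0
```

```bash
python3 -c "
from h import *
row(525.5,158.3,130,-.21)
cv2.imwrite('pics/k3.png',np.hstack([crop('top',322,208,50,50,8),crop('scene',240,160,50,50,8)]))
cv2.imwrite('pics/top3.png',arm.get_image('top'));cv2.imwrite('pics/scene3.png',arm.get_image('scene'))
"
```

```text
[-25.3  -4.6  66. ] [-0.002  0.001 -0.004] t 5.65 open 85.1
```

View pics/k3.png

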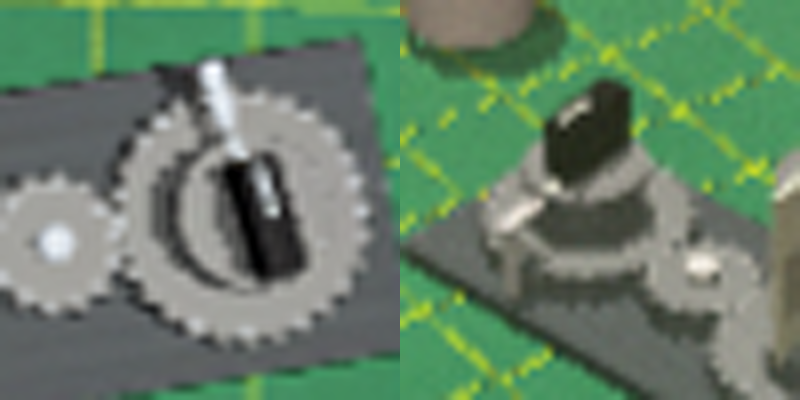

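The pointer (258,165)→(275,212) lies nearly in line with the index (210,65)→(237,150). I'll put numbers on that.

```bash
cat > m3.py <<'E'
from h import *
import sys
def blob(n,im,m,x,y,w,h,z):
    "main connected blob in window -> centroid and axis angle on plane z (weighted PCA)"
    k=np.zeros(m.shape,'u1');k[y:y+h,x:x+w]=m[y:y+h,x:x+w]
    N,l,st,ce=cv2.connectedComponentsWithStats(k,connectivity=8);i=1+np.argmax(st[1:,4])
    v,u=np.nonzero(l==i);P=np.array([onz(n,(a,b),z)[:2] for a,b in zip(u,v)])
    c=P.mean(0);d=np.linalg.eigh(np.cov((P-c).T))[1][:,1];d*=np.sign(d[0])
    e=(P-c)@d
    return c.round(1),round(float(np.arctan2(d[1],d[0])),3),len(P),round(float(np.ptp(e)),1)
im=cv2.imread(sys.argv[1]);S=4
K=cv2.resize(im,None,fx=S,fy=S,interpolation=cv2.INTER_CUBIC)
hsv=cv2.cvtColor(K,cv2.COLOR_BGR2HSV)
_onz=onz
onz=lambda n,uv,z:_onz(n,((uv[0]+.5)/S-.5,(uv[1]+.5)/S-.5),z)
g=hsv[...,2]
for t in(190,205,220):print("index",t,blob("top",K,(g>t)&(hsv[...,1]<60),342*S,213*S,12*S,14*S,43))
for t in(35,45,55):print("bar",t,blob("top",K,g<t,345*S,222*S,18*S,24*S,74))
for t in(190,200,210):print("card",t,blob("top",K,(g>t)&(hsv[...,1]<60),292*S,215*S,35*S,45*S,110))
E
python3 m3.py pics/top3.png; echo; python3 m3.py pics/top0.png
```

```text
index 190 (array([ 569.6, -200.2]), 0.33, 317, 22.9)
index 205 (array([ 570., -200.]), 0.318, 254, 21.9)
index 220 (array([ 570.4, -199.7]), 0.312, 186, 19.9)
bar 35 (array([ 527. , -203.7]), 0.282, 536, 37.4)
bar 45 (array([ 526.4, -204.1]), 0.302, 657, 38.4)

index 190 (array([ 570.1, -199.8]), 0.315, 234, 21.4)
index 205 (array([ 570.4, -199.6]), 0.31, 167, 20.2)
index 220 (array([ 576.5, -197.7]), 0.134, 50, 6.9)
bar 35 (array([ 526.6, -201.2]), -0.49, 582, 41.7)
bar 45 (array([ 525.4, -203.4]), -0.568, 1095, 42.3)Traceback (most recent call last):
  File "m3.py", line 18, in <module>
    for t in(35,45,55):print("bar",t,blob("top",K,g<t,345*S,222*S,18*S,24*S,74))
                                     ~~~~^^^^^^^^^^^^^^^^^^^^^^^^^^^^^^^^^^^^^^
  File "m3.py", line 7, in blob
    v,u=np.nonzero(l==i);P=np.array([onz(n,(a,b),z)[:2] for a,b in zip(u,v)])
                                     ~~~^^^^^^^^^^^
  File "m3.py", line 15, in <lambda>
    onz=lambda n,uv,z:_onz(n,((uv[0]+.5)/S-.5,(uv[1]+.5)/S-.5),z)
                      ~~~~^^^^^^^^^^^^^^^^^^^^^^^^^^^^^^^^^^^^^^^
  File "h.py
[... 295 characters left out ...]
35,45,55):print("bar",t,blob("top",K,g<t,345*S,222*S,18*S,24*S,74))
                                     ~~~~^^^^^^^^^^^^^^^^^^^^^^^^^^^^^^^^^^^^^^
  File "m3.py", line 7, in blob
    v,u=np.nonzero(l==i);P=np.array([onz(n,(a,b),z)[:2] for a,b in zip(u,v)])
                                     ~~~^^^^^^^^^^^
  File "m3.py", line 15, in <lambda>
    onz=lambda n,uv,z:_onz(n,((uv[0]+.5)/S-.5,(uv[1]+.5)/S-.5),z)
                      ~~~~^^^^^^^^^^^^^^^^^^^^^^^^^^^^^^^^^^^^^^^
  File "h.py", line 9, in onz
    o,d=ray(n,uv);return o+d*(z-o[2])/d[2]
        ~~~^^^^^^
  File "h.py", line 5, in ray
    c=arm.camera_info(n);K=c["camera_matrix"]
ValueError: time passes only in moves, steps and waits
```

```bash
sed -i 's/^def ray/from functools import lru_cache\ninfo=lru_cache(None)(lambda n:arm.camera_info(n))\ndef ray/; s/c=arm.camera_info(n)/c=info(n)/' h.py
python3 - <<'E'
import re
s=open('m3.py').read()
s=s[:s.index('for t in(35')]+'''
for z,w in ((43,"post frame"),):pass
pale=(hsv[...,1]<70)
for t in(120,140,160):print("pointer",t,blob("top",K,(g>t)&pale,350*S,226*S,8*S,11*S,74))
for t in(170,185,200,215):print("card",t,blob("top",K,(g>t)&pale,292*S,215*S,36*S,45*S,110))
'''
open('m3.py','w').write(s)
E
python3 m3.py pics/top3.png; echo; python3 m3.py pics/top0.png
python3 - <<'E'
import cv2,numpy as np
a=cv2.imread('pics/top3.png')[212:262,284:334];b=cv2.imread('pics/scene3.png')[165:215,265:315]
cv2.imwrite('pics/k4.png',cv2.resize(np.hstack([a,b]),None,fx=8,fy=8,interpolation=cv2.INTER_CUBIC))
E
```

```text
index 190 (array([ 569.6, -200.2]), 0.33, 317, 22.9)
index 205 (array([ 570., -200.]), 0.318, 254, 21.9)
index 220 (array([ 570.4, -199.7]), 0.312, 186, 19.9)
pointer 120 (array([ 548.4, -206.8]), 1.441, 225, 21.8)
pointer 140 (array([ 549.1, -206.1]), 1.525, 176, 20.7)
pointer 160 (array([ 549.3, -200.4]), 1.559, 84, 9.1)
card 170 (array([509.1, -84.3]), 0.265, 819, 64.9)
card 185 (array([506.5, -84.5]), 0.292, 551, 59.7)
card 200 (array([494.2, -88. ]), 0.296, 196, 30.5)
card 215 (array([503.9, -84.9]), 0.333, 23, 4.7)

index 190 (array([ 570.1, -199.8]), 0.315, 234, 21.4)
index 205 (array([ 570.4, -199.6]), 0.31, 167, 20.2)
index 220 (array([ 576.5, -197.7]), 0.134, 50, 6.9)
pointer 120 (array([ 547., -203.]), -1.131, 307, 24.6)
pointer 140 (array([ 547.5, -202.7]), -1.133, 235, 24.1)
pointer 160 (array([ 534.1, -213.6]), -0.611, 62, 10.9)
card 170 (array([508.2, -84.1]), -0.632, 403, 58.4)
card 185 (array([524.3, -95.8]), -0.744, 52, 9.4)
card 200 (array([503.5, -80.6]), -0.794, 15, 4.0)
card 215 (array([ 516.4, -133.6]), 0.009, 4, 1.9)
```

View pics/k4.png

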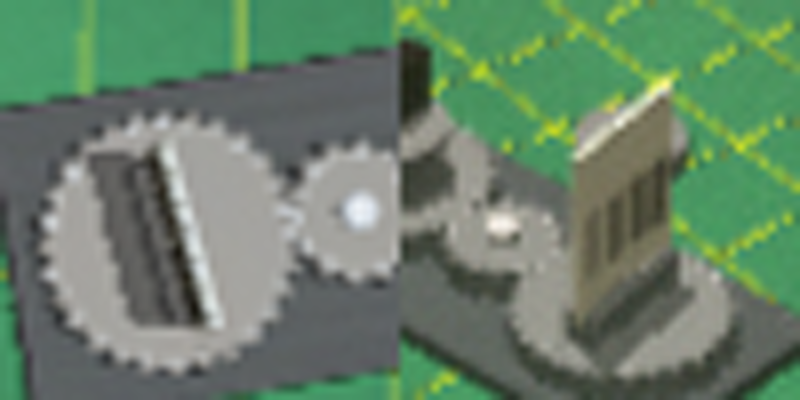

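The card edge, (165,145)→(216,325) in the left crop, gives a yaw of 0.292. The tool's yaw when it held the knob was 0.295 and the index reads about 0.305–0.315, so they line up to within about 1°. I'll go on to the clip.

Emit:
{"method": "tcp_steps", "body": {
  "motion": "-25 -6 30 0 0 -0.004 85\n-25 -6 60 0 0 -0.004 85\n-25 -6 60 0 0 -0.004 85\n-25 -6 60 0 0 -0.004 85"
}}

```text
t: 6.35
tool_pos: [527.2, 154.0, 137.3]
eef_rot: [0.994, -0.109, 0.001, -0.0]
force: [0.7, 0.0, 0.1]
opening: 84.7
finger_force: 0.0
```

```bash
python3 -c "
from h import *
row(525.5,158.3,89,-.21)"
```

```text
[-2.6 -3.8 48.3] [-0.    -0.001 -0.009] t 6.35 open 84.7
```

Emit:
{"method": "tcp_steps", "body": {
  "motion": "-2 -3 0 0 0 -0.005 85\n-2 -3 25 0 0 -0.005 85\n-2 -3 48 0 0 -0.005 85\n-2 -3 48 0 0 -0.005 85\n-2 -3 48 0 0 -0.005 85"
}}

```text
t: 6.98
tool_pos: [525.7, 158.4, 89.4]
eef_rot: [0.994, -0.106, 0.001, -0.0]
force: [0.8, -0.4, 0.3]
opening: 85.0
finger_force: 0.0
```

```bash
python3 -c "
from h import *
row(525.5,158.3,89,-.21)
cv2.imwrite('pics/g1.png',np.hstack([crop('top',190,205,50,50,8),crop('scene',315,210,50,50,8)]))
"
```

```text
[-0.2  0.2  0.4] [-0.001 -0.001 -0.002] t 6.97 open 85.0
```

View pics/g1.png

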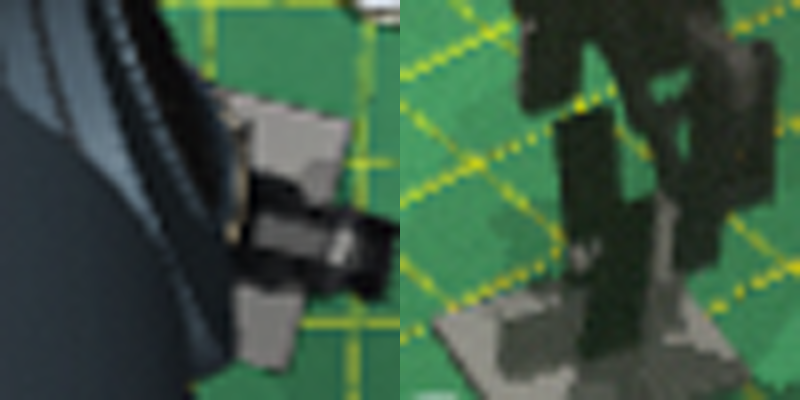

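The fingers straddle both tails: in the scene crop the left fingertip is at (550,105) beyond the far tail, and the right one at (720,220). I'll squeeze.

Emit:
{"method": "tcp_steps", "body": {
  "motion": "0 0 0 0 0 0 10\n0 0 0 0 0 0 10\n0 0 0 0 0 0 10\n0 0 0 0 0 0 10\n0 0 0 0 0 0 10"
}}

```text
t: 7.7
tool_pos: [526.7, 157.3, 90.1]
eef_rot: [0.994, -0.106, 0.002, -0.0]
force: [-0.7, -4.4, 19.3]
opening: 21.3
finger_force: 66.7
```

Emit:
{"method": "tcp_steps", "body": {
  "motion": "0 0 0 0 0 0 10\n0 0 0 0 0 0 10"
}}

```text
t: 7.95
tool_pos: [526.7, 157.3, 90.2]
eef_rot: [0.994, -0.106, 0.002, -0.0]
force: [-0.9, -4.6, 18.8]
opening: 21.1
finger_force: 66.7
```

```bash
python3 -c "
from h import *
row(525.5,158.3,190,-.21)"
```

```text
[ -1.   -0.8 -99.8] [-0.001 -0.003 -0.003] t 7.95 open 21.1
```

Emit:
{"method": "tcp_steps", "body": {
  "motion": "0 0 -10 0 0 0 10\n0 0 -30 0 0 0 10\n0 0 -60 0 0 0 10\n0 0 -110 0 0 0 10\n0 0 -140 0 0 0 10"
}}

```text
t: 8.57
tool_pos: [525.4, 158.5, 230.8]
eef_rot: [0.994, -0.106, 0.001, -0.001]
force: [0.5, 0.1, -1.1]
opening: 21.3
finger_force: 65.8
```

Emit:
{"method": "tcp_steps", "body": {
  "motion": "0 0 0 0 0 0 10\n0 0 0 0 0 0 10"
}}

```text
t: 8.82
tool_pos: [524.5, 158.2, 227.7]
eef_rot: [0.994, -0.106, -0.0, 0.0]
force: [-1.0, 0.7, -2.3]
opening: 21.3
finger_force: 65.8
```

```bash
python3 -c "
from h import *
row(507,-83,232,.295);print(arm.sense()['force'])
cv2.imwrite('pics/l1.png',np.hstack([crop('top',190,195,60,60,6),crop('scene',300,165,70,60,6)]))
"
```

```text
[ 33.5 239.5  -4.2] [ 0.     0.001 -0.507] t 8.82 open 21.3
[-1.02403602  0.69280294 -2.31055196]
```

View pics/l1.png

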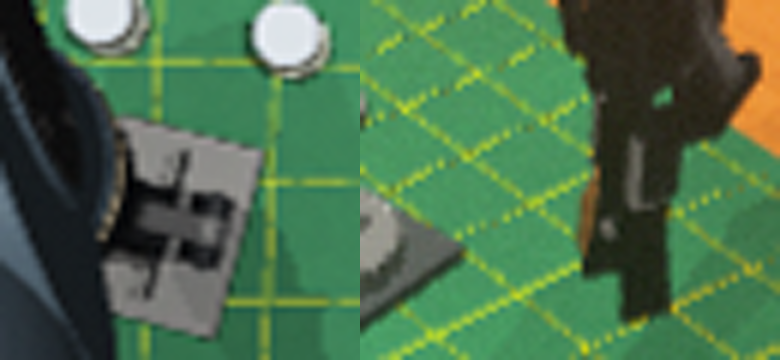

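The clip is off its rest and held with its jaws gaping: the jaw tips are at (585,272) and (645,318) in the scene crop. The rest's fin is free. Those were my last pictures, so from here I'll use numbers only.

Emit:
{"method": "tcp_steps", "body": {
  "motion": "8 50 -5 0 0 -0.12 10\n16 110 -10 0 0 -0.25 10\n25 170 -10 0 0 -0.38 10\n31 220 -10 0 0 -0.48 10\n33.5 239.5 -10 0 0 -0.507 10"
}}

```text
t: 9.55
tool_pos: [506.2, -86.6, 237.2]
eef_rot: [0.989, 0.146, -0.001, 0.0]
force: [0.6, 1.2, -0.8]
opening: 21.1
finger_force: 65.8
```

Emit:
{"method": "tcp_steps", "body": {
  "motion": "0 0 0 0 0 0 10\n0 0 0 0 0 0 10\n0 0 0 0 0 0 10"
}}

```text
t: 9.93
tool_pos: [507.6, -81.4, 238.0]
eef_rot: [0.989, 0.148, -0.0, -0.0]
force: [-0.1, 1.0, -0.3]
opening: 21.5
finger_force: 65.8
```

```bash
cat > m4.py <<'E'
from h import *
row(506.7,-82.8,200,.295)
s=arm.sense();q=R.from_quat(s["eef_rot"]);print(s["tool_pos"].round(1),q.as_matrix().round(3)[:,:2].T)
im=arm.get_image("scene");cv2.imwrite("pics/h_s.png",im);cv2.imwrite("pics/h_t.png",arm.get_image("top"))
# predicted outer jaw corners (half gape 14 mm) in scene, and card corners
tip=[s["tool_pos"]+q.apply([sx*11,sy*14,82]) for sx in(1,-1) for sy in(1,-1)]
print("jaw",proj("scene",tip).round(1).tolist())
c=np.array([506.7,-82.8,110]);u=np.array([np.cos(.295),np.sin(.295),0])
print("card",proj("scene",[c-30*u,c,c+30*u]).round(1).tolist())
g=cv2.cvtColor(im,cv2.COLOR_BGR2GRAY)
x0,y0=np.int32(proj("scene",[s["tool_pos"]+q.apply([0,0,76])])[0])
for y in range(y0-24,y0+34,2):print(y,''.join('#' if v<45 else '+' if v>150 else '.' for v in g[y,x0-32:x0+32]))
print("x0",x0-32)
E
python3 m4.py
```

```text
[-1.3  1.1 38. ] [-0.001  0.     0.002] t 9.93 open 21.5
[507.6 -81.4 238. ] [[ 0.956  0.293 -0.   ]
 [ 0.293 -0.956 -0.001]]
jaw [[287.0, 167.1], [294.8, 170.3], [291.4, 163.8], [299.2, 166.9]]
card [[298.9, 175.0], [293.0, 179.6], [287.0, 184.4]]
141 +.+++++++++++......+.......#####....####..++++++++++++++++++++++
143 ++++++++...................#####....###..+++++++++++++++++++++++
145 +++++.....+................######...####..++++++++++++++++++++++
147 ...+.......................######...####....++++++++++++++++++++
149 ....................+...+..#####....##.........+++++++++++++++++
151 ...................+.......######........++.......++++++++++++++
153 .......+....+..............##########................+++++++++++
155 .......+....................#...#####...................++++++++
157 ..+........................
[... 724 characters left out ...]
...
179 #####....................................+.............+........
181 ##....................++.........................+..............
183 ....+............+............................+.................
185 ................................................................
187 ................................................................
189 .............+..................................................
191 ............+..+++..............................................
193 ..........+....++++.............................................
195 ................................................................
197 ................................................................
x0 261
```

Jaws and card both project to within about 1 px of where they appear in the scene image, so I'll lower the clip.

Emit:
{"method": "tcp_steps", "body": {
  "motion": "-1.3 1.1 15 0 0 0 10\n-1.3 1.1 30 0 0 0 10\n-1.3 1.1 30 0 0 0 10\n-1.3 1.1 30 0 0 0 10"
}}

```text
t: 10.52
tool_pos: [506.9, -84.1, 208.8]
eef_rot: [0.989, 0.147, 0.0, 0.0]
force: [-0.5, 0.0, 0.2]
opening: 21.4
finger_force: 65.8
```

Emit:
{"method": "tcp_steps", "body": {
  "motion": "0 0 0 0 0 0 10\n0 0 0 0 0 0 10"
}}

```text
t: 10.78
tool_pos: [506.8, -84.4, 208.7]
eef_rot: [0.989, 0.147, 0.0, 0.0]
force: [-0.1, 0.1, 0.1]
opening: 21.4
finger_force: 65.8
```

```bash
python3 m4.py; python3 m3.py pics/h_t.png | grep index
```

```text
[ 0.4 -1.5  8.7] [ 0.    -0.001  0.   ] t 10.78 open 21.4
[506.8 -84.4 208.7] [[ 0.957  0.291  0.001]
 [ 0.291 -0.957  0.   ]]
jaw [[286.7, 174.9], [294.3, 178.1], [291.1, 171.5], [298.7, 174.7]]
card [[298.9, 175.0], [293.0, 179.6], [287.0, 184.4]]
149 .....................+......#####...#####.......++++++++++++++++
151 ....................+......######....###..++.......+++++++++++++
153 .............+..............#####....###..............++++++++++
155 ........+...................#####....##..................+++++++
157 ...+........................#####....##................+....++++
159 ............................#####.................+............+
161 ..................+.........#########.......+...................
163 ............................##...#####.+........................
165 ..........+.................#.
[... 1358 characters left out ...]
........................................................
x0 260Traceback (most recent call last):
  File "m3.py", line 17, in <module>
    for t in(190,205,220):print("index",t,blob("top",K,(g>t)&(hsv[...,1]<60),342*S,213*S,12*S,14*S,43))
                                          ~~~~^^^^^^^^^^^^^^^^^^^^^^^^^^^^^^^^^^^^^^^^^^^^^^^^^^^^^^^^
  File "m3.py", line 6, in blob
    N,l,st,ce=cv2.connectedComponentsWithStats(k,connectivity=8);i=1+np.argmax(st[1:,4])
                                                                     ~~~~~~~~~^^^^^^^^^^
    return _wrapfunc(a, 'argmax', axis=axis, out=out, **kwds)
    return bound(*args, **kwds)
ValueError: attempt to get argmax of an empty sequence
```

Emit:
{"method": "tcp_steps", "body": {
  "motion": "0 -1.3 6 0 0 0 10\n0 -1.3 16 0 0 0 10\n0 -1.3 26 0 0 0 10\n0 -1.3 34 0 0 0 10\n0 -1.3 34 0 0 0 10"
}}

```text
t: 11.5
tool_pos: [505.7, -83.1, 173.4]
eef_rot: [0.989, 0.147, -0.001, -0.0]
force: [-0.4, 0.1, -0.8]
opening: 21.4
finger_force: 65.8
```

Emit:
{"method": "tcp_steps", "body": {
  "motion": "0 0 0 0 0 0 10\n0 0 0 0 0 0 10\n0 0 0 0 0 0 10"
}}

```text
t: 11.88
tool_pos: [506.3, -83.2, 174.5]
eef_rot: [0.989, 0.147, 0.0, 0.0]
force: [-0.8, -0.2, 0.1]
opening: 20.8
finger_force: 65.8
```

```bash
python3 m4.py
```

```text
[  0.5  -0.2 -25.5] [ 0. -0.  0.] t 11.88 open 20.8
[506.3 -83.2 174.5] [[ 0.957  0.291  0.   ]
 [ 0.291 -0.957  0.   ]]
jaw [[287.1, 184.4], [294.6, 187.7], [291.4, 181.0], [298.9, 184.2]]
card [[298.9, 175.0], [293.0, 179.6], [287.0, 184.4]]
158 .+......................#..####...#########.......+.........++++
160 ...........................#####....####.......................+
162 ...........................#####....####..+.....................
164 ..........+................######...###....................+...+
166 ....++.....................######...###..................++.....
168 +.........................+######...................+...........
170 .....................+......#####................+..............
172 ...#.##...........+.........###.#####......++...................
174 ..#####......++............##..
[... 720 characters left out ...]
...
196 ................................................................
198 ................................................................
200 ................................................................
202 ................................................................
204 ................................................................
206 ................................................................
208 ................................................................
210 ................................................................
212 .........++.....................................................
214 ................................................................
x0 261
```

```bash
python3 -c "
from cell import arm
print(arm.finish_job())"
```

```text
the job is handed in; nothing more can be done
None
```

I turned the knob to within about 1° of the index, and handed the job in at 11.9 s with the clip held wide open over the middle of the card's top edge. The edge stands about 16–18 mm inside the jaws and the wrist force is under 1 N, so nothing is touching the card. The handover gave no verdict. The final position comes from measurements, because my ten pictures were used up before the last lowering.

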